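# Turn the plate on the bench dog and bed it in the corner fence

### The arm

A 7-joint arm with a two-finger parallel gripper is mounted at the origin on a cart in front of the work surface, level with it; the furniture and walls round the work are solid. World frame = base frame: x ahead of the robot, y to its left, z up, the work surface at z = 0. Lengths are in m, angles in rad, forces in N, time in s.
With the tool pointing down it reaches from about 0.4 to 0.85 m from the base axis. Payload 4.4 kg.
Tool frame: the origin (TCP) lies at the very end of the fingers, on their centre line; the grasp point (between the pads) lies 19 mm behind it (env.grip_point_offset is the distance from the TCP to the grasp point, in m); z points along the fingers, y is the line along which they close (so a half turn about z gives the same grasp; the last joint's range is limited). The gripper opens to 94 mm and grips with 3 to 60 N. Pads are 16 mm wide; open, the fingers measure 119 mm over their backs; the gripper's body (75 mm by 177 mm) begins 78 mm behind the grasp point.
Start: joints at [-1.214, 0.628, 0.038, 1.517, -0.027, 0.996, -0.02], TCP at [0.267, 0.593, 0.205] pointing down, gripper open.
Joint ranges: [-3.06, 3.06], [-0.37, 2.12], [-1.25, 1.32], [0.18, 2.47], [-1.1, 4.24], [0.23, 1.98], [-2.94, 2.94]. Speed limits (rad/s): [2.57, 2.57, 3.14, 3.14, 3.14, 3.14, 3.14].

### API

Orientations are given as a unit quaternion [w, x, y, z].
In Python, from rig import env gives the robot as it stands. Calls block until the motion is done:
- env.move_pose(position, orientation): joint-space move of the TCP to a pose.
- env.move_straight(position, ori=None, feed=0.15, until_force=None): straight line of the TCP; ori=None keeps the orientation; feed is the mean speed in m/s. With until_force (N) it stops when the force on the tool has changed by that much, and returns True; else False.
- env.move_j(angles): joint-space move.
- env.gripper_to(opening, strength=None): opening from 0.0 (shut) to 1.0 (fully open); strength is the grip in N (None keeps the last); returns when the fingers have stopped.
- env.dwell(seconds).
- env.inverse_kinematics(position, orientation): joint angles nearest the present ones, or None.
- env.state(): the state.
- env.get_image(name): name is "scene" or "top"; returns (picture, depth): 384x512x3 uint8, red, green, blue; 384x512 float32, m along the optical axis (not along the pixel's ray), 0 where there is no reading.
- env.camera_model(name): a dict with "fov_y" (degrees; the focal length in pixels is half the picture's height over the tangent of half this angle, whatever the lens; pixels are square), "cx", "cy" (the principal point, pixels), "eye" and "orientation" of the camera in the world. Camera axes: x right, y down, z forward; pixel columns grow to the right and rows downward; lengths in m; the calibration is good to about 2 mm. A picture is of the moment at which its call begins. camera_model takes no time and is no camera call.
A pose or a line that the arm cannot do raises env.PlanningError and nothing moves.
- env.sign_off(): hands the job in; it is judged then, once.
Trained networks look in the newest picture that a camera, given by its name, has taken for a name from the list of things; names that differ only in an ending like _2 or _b are one class to them, and where a whole thing is asked for, a point or a joint stands for the part that bears it (a point fixed in the world has none). Each returns a list of dicts, best first, with "confidence" (0 to 1); they miss things now and then, are a little off and sometimes report something else, mostly with a low value. They report only what shows in the picture. A call takes as long as a camera call. They do not tell look-alikes from the thing itself.
- env.trace(camera, name): "mask" (384x512 bool, what is visible of it) and "bbox" ([left, top, right, bottom] in pixels, round what is visible of it).
- env.tip_of(camera, name): "centre" ([row, column] in pixels: a listed point, or the origin of a listed thing).
The state is a dict: "time": time; "joints": joint angles; "qvel": joint speeds; "joint_torque": joint torques, N m; "tcp_pos": TCP position; "tool_rot": TCP orientation; "wrist_force": force on the tool from outside, world axes, zero at the start; "wrist_torque": the same for the moment, N m; "width": opening from 0.0 (shut) to 1.0 (fully open); "grip_force": force on a finger pad.
Only numpy, scipy, OpenCV 4.12 (cv2) and the standard library are available. Lean on these libraries where they do the work, as an engineer would, in place of code of your own. Each camera call takes 0.05 s, during which the arm holds its last target. There are 200 camera calls.

### The job

First lift the small cardboard box out of the corner fence and set it down on the bench, right side up and at least 20 cm from the fence's inner corner. Then, without lifting the square aluminium plate off the bench, push it against the round steel post so that it turns a quarter turn about the post, and push it fully home into the corner fence, flat against both wooden legs with its notch over the steel key. Leave the brass tin, the pulley wheel and the oil can where they stand.

Things in the scene. Friction and masses are not known exactly. Their poses are not given: they have to be found in the camera images.
- corner_fence: fixed L of two dark wooden strips, 26 mm wide, 18 mm high. Origin: its inner corner at bench level. The plate goes where x < 0 and y < 0: one leg's inner face is x = 0 (leg from y = +26 to -120 mm), the other's is y = 0 (leg from x = +26 to -130 mm, with the steel key). +x points roughly away from the robot, +y roughly to its left, yaw within 0.15 rad
- home_place (a point): point at bench level where the centre of the plate's underside lies when it is fully home: (-50, -50, 0) mm in the fence's frame
- key_tip (a point): middle of the free end of the steel key at its top, (-50, -12, 18) mm in the fence's frame; the key is 18 mm wide, 18 mm high and stands 12 mm out of the leg toward -y
- turning_post: round dark steel post, 24 mm across, 45 mm high, fixed upright in the bench about 150 mm toward the robot and 140 mm to the right of the fence's corner. Origin: centre of its foot at bench level
- square_plate: loose square aluminium plate, 100 x 100 x 24 mm, 0.35 to 0.6 kg, too wide to grip. Origin: centre of its underside. Notch (34 mm wide, 16 deep, full thickness) in the middle of its +y edge. Starts flat to the right of the post, notch roughly away from the robot (90 +- 23 degrees clockwise from home). Home: axes as the fence's, reached by a quarter turn anticlockwise seen from above
- plate_notch (a point): middle of the notched (+y) edge line of the plate, at its top face: (0, +50, 24) mm in the plate's frame
- rivet_box: small closed cardboard box, pale grey, 57 mm (x) by 87 mm (y) by 35 mm high, about 0.25 kg, standing in the corner fence where the plate has to go. Origin: centre of its underside; z up.
- brass_tin: open brass tin, 58 mm across, 39 mm high, a bystander; origin: centre of its underside
- sheave: dark wooden pulley wheel lying flat, 63 mm across, 22 mm high, a bystander; origin: centre of its underside
- oil_can: brass oil can with a tall thin spout, 74 mm across, 186 mm high, a bystander; origin: centre of its underside
Things that resemble listed ones, but are neither listed nor needed, are in the scene too. Leave any turquoise look-alike of the square_plate alone.

How it is judged:
On the way, in this order (a step that is already met when the one before it is completed fails the run):
1. the cardboard box stands upright on the bench, released, its centre more than 17 cm from the fence's inner corner (horizontal distance between rivet_box and corner_fence above 0.17 m and height (world z) of rivet_box below 0.004 m and angle between rivet_box's own z axis and vertical below 0.1 rad and linear speed of rivet_box below 0.02 m/s and contact force between rivet_box and the fingers below 0.1 N), for 0.1 s.
2. the plate is pressed against the post while it is part-way through its quarter turn (30 to 60 degrees from home) (angle between the y axis of square_plate and the y axis of corner_fence, either way round between 0.52 and 1.05 rad and contact force between square_plate and turning_post above 0.3 N).
3. the plate is fully home in the fence with its notch over the key (x of square_plate in the frame of corner_fence between -0.0535 and -0.0465 m and y of square_plate in the frame of corner_fence between -0.0535 and -0.0465 m and angle between the y axis of square_plate and the y axis of corner_fence, either way round below 0.045 rad and y of plate_notch in the frame of corner_fence above -0.02 m and height (world z) of square_plate below 0.003 m and linear speed of square_plate below 0.02 m/s), for 0.2 s.
At the end, for the whole second after the job is handed in: The plate lies flat on the bench within 3.5 mm of fully home along both legs of the fence and within 0.045 rad of square to it, its notch over the key; the cardboard box stands upright on the bench with its centre more than 17 cm from the fence's inner corner; both are at rest and released (all of step 1 and all of step 3); the robot touches nothing.
It fails at once if the plate is lifted or tipped off the bench (by more than 12 mm or 0.2 rad) (height (world z) of square_plate above 0.012 m or angle between square_plate's own z axis and vertical above 0.2 rad).
It fails at once if the brass tin, the pulley wheel or the oil can is shifted by more than 15 mm or tipped (distance of any of brass_tin, sheave, oil_can from where it was at the start of the episode above 0.015 m or angle between any of brass_tin, sheave, oil_can's own z axis and vertical above 0.3 rad).
It also fails if it takes over 72 s, if anything falls off the work surface, if the arm or the gripper's body presses on something with over 40 N, if the wrist force passes 120 N, or if a joint passes its speed limit or range.

## Working session

There is one attempt and no reset: what is moved stays moved. The work goes in short steps, each a Python script; the robot and the scene stay as the last script left them, time stands still between calls to the robot, and variables do not carry over. Pictures are saved under pics/ and viewed, at most 10 in all, crops included, and the job is handed in when it is done.

```bash
ls; mkdir -p pics
cat > h.py <<'E'
import numpy as np, cv2
from scipy.spatial.transform import Rotation as R
from rig import env
def cam(n):
    m=env.camera_model(n); q=m["orientation"]
    return m,R.from_quat([q[1],q[2],q[3],q[0]]).as_matrix(),np.array(m["eye"]),192/np.tan(np.radians(m["fov_y"]/2))
def cloud(n,depth):
    m,Rm,e,f=cam(n); v,u=np.mgrid[0:384,0:512]
    p=np.stack([(u-m["cx"])/f*depth,(v-m["cy"])/f*depth,depth],-1)
    return p@Rm.T+e
def px2w(n,rc,z):
    m,Rm,e,f=cam(n); d=Rm@np.array([(rc[1]-m["cx"])/f,(rc[0]-m["cy"])/f,1]); return e+d*(z-e[2])/d[2]
def w2px(n,p):
    m,Rm,e,f=cam(n); c=Rm.T@(np.array(p)-e); return c[1]/c[2]*f+m["cy"],c[0]/c[2]*f+m["cx"]
def down(yaw): # tool z down, tool x axis at yaw, y closes at yaw-90
    q=(R.from_euler('z',yaw)*R.from_euler('x',np.pi)).as_quat(); return [q[3],q[0],q[1],q[2]]
E
python3 - <<'E'
from h import *
for n in("scene","top"):
    p,d=env.get_image(n); cv2.imwrite(f"pics/{n}0.png",p[:,:,::-1]); np.savez(f"{n}0.npz",p=p,d=d)
    print(n,env.camera_model(n))
    for t in["corner_fence","turning_post","square_plate","rivet_box","brass_tin","sheave","oil_can","home_place","key_tip","plate_notch"]:
        for r in env.tip_of(n,t)[:3]:
            print(t,np.round(r["centre"],1),round(r["confidence"],2),np.round(px2w(n,r["centre"],{"key_tip":.018,"plate_notch":.024}.get(t,0)),4))
print(env.state())
E
```

```text
pics
scene {'fov_y': 42.82485595743659, 'cx': 260.5716104004556, 'cy': 189.4308151411155, 'eye': array([-0.13520592, -1.15097626,  0.66124326]), 'orientation': array([-0.52089851,  0.80954155, -0.2322961 ,  0.13908896])}
corner_fence [175.1 249.9] 0.8 [0.6335 0.2001 0.    ]
turning_post [202.3 230.7] 0.58 [0.4775 0.0493 0.    ]
turning_post [174.8 275.8] 0.33 [0.7093 0.1529 0.    ]
square_plate [213.9 267. ] 0.8 [ 0.5298 -0.0764  0.    ]
square_plate [187.9 153.2] 0.76 [0.3153 0.2836 0.    ]
square_plate [230.9 339. ] 0.6 [ 0.6403 -0.2675  0.    ]
rivet_box [189.  240.8] 0.64 [0.5511 0.1173 0.    ]
rivet_box [196.3 286.3] 0.22 [ 0.6431 -0.0091  0.    ]
brass_tin [198.4 193.2] 0.53 [0.3925 0.1381 0.    ]
sheave [194.6 307.1] 0.51 [ 0.7046 -0.0348  0.    ]
sheave [202.9 232.6] 0.45 [0.4804 0.0424 0.    ]
oil_can [171.6 275.7] 0.78 [ 0.7245  0.177  -0.    ]
home_place [180.9 247.7] 0.93 [0.6023 0.1613 0.    ]
key_tip [173.6 244.3] 0.76 [0.6033 0.185  0.018 ]
plate_notch [183.1 174.6] 0.87 [0.3702 0.229  0.024 ]
plate_notch [229.4 351.4] 0.74 [ 0.6444 -0.3111  0.024 ]
plate_notch [198.6 
[... 1019 characters left out ...]
oints': array([-1.21382563,  0.62841221,  0.03848171,  1.51740865, -0.02704789,
        0.99630718, -0.01996728]), 'qvel': array([ 0.00016437,  0.0012443 , -0.00120877, -0.00081515, -0.00102024,
        0.0007492 , -0.0010837 ]), 'joint_torque': array([ 2.71485969e-04, -5.49600112e+01,  1.14278968e+00, -1.86943781e+01,
       -5.24902018e-02,  1.57433638e-02,  4.55064509e-06]), 'tcp_pos': array([0.2666403 , 0.59279693, 0.20546738]), 'tool_rot': array([-4.41745393e-05,  2.09816425e-01,  9.77740797e-01, -4.04356442e-07]), 'wrist_force': array([-0.47209975,  0.16180211, -0.11809751]), 'wrist_torque': array([-0.07178951, -0.00262681,  0.0332837 ]), 'grip_force': 0.0, 'width': 0.9986291766308211}
```

Run:
```python
from h import *
p=np.load("top0.npz")["p"]; c=cv2.resize(p[110:310,120:390,::-1],None,fx=2.9,fy=2.9,interpolation=cv2.INTER_CUBIC); cv2.imwrite("pics/topcrop.png",c)
```

```text
(no output)
```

View pics/topcrop.png

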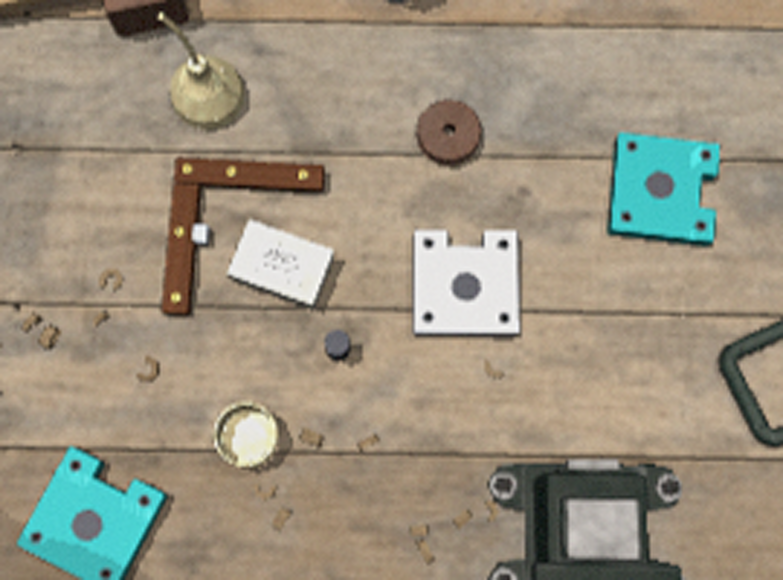

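View pics/scene0.png

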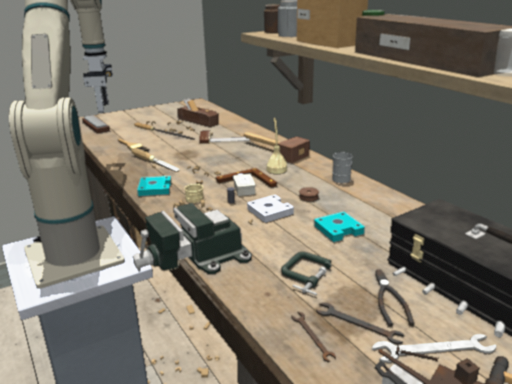

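The top crop shows the aluminium plate at crop (467,283), i.e. top px (208,281). The two turquoise look-alikes are at top px (174,348) and (291,150), and I'll leave those alone. The box is at (201,217), the post at (229,236), the fence corner at about (173,188), the tin at (260,205), the sheave at (155,275) and the oil can at (142,191). Next I'll measure from depth and masks.

```bash
cat >> h.py <<'E'
def measure(n,name,zr,near=None,pd=None):
    p,d=pd if pd else env.get_image(n)
    C=cloud(n,d); best=None
    for r in env.trace(n,name):
        m=cv2.dilate(r["mask"].astype(np.uint8),np.ones((5,5)))>0
        q=C[m&(d>0)]; q=q[(q[:,2]>zr[0])&(q[:,2]<zr[1])]
        if len(q)<10: continue
        if near is not None and np.linalg.norm(q.mean(0)[:2]-near)>.08: continue
        (x,y),(a,b),t=cv2.minAreaRect((q[:,:2]*1000).astype(np.float32))
        return dict(c=q.mean(0).round(4),rect=np.round([x,y,a,b,t],1),z=np.round(np.percentile(q[:,2],[5,50,95]),4),n=len(q),q=q,conf=round(r["confidence"],2))
E
python3 - <<'E'
from h import *
for n in("top","scene"):
    pd=env.get_image(n)
    for nm,zr,near in[("square_plate",(.018,.03),(.545,-.073)),("rivet_box",(.028,.042),(.55,.11)),("turning_post",(.035,.055),(.47,.05)),("corner_fence",(.012,.024),(.62,.15)),("brass_tin",(.02,.05),None),("sheave",(.015,.03),None),("oil_can",(.01,.2),None)]:
        r=measure(n,nm,zr,near,pd); 
        if r: q=r.pop("q"); np.save(f"{n}_{nm}.npy",q)
        print(n,nm,r)
# top-depth fence map in world grid
p,d=env.get_image("top"); C=cloud("top",d)
b=C[(d>0)&(abs(C[...,0]-.55)<.2)&(abs(C[...,1])<.3)]; print("bench z",np.percentile(b[:,2],[10,50,60]))
b=C[(d>0)&(abs(C[...,0]-.45)<.03)&(abs(C[...,1]+.1)<.08)]; print("bench z",np.percentile(b[:,2],[10,50,90]))
f=C[(C[...,2]>.012)&(C[...,2]<.024)&(abs(C[...,0]-.58)<.12)&(abs(C[...,1]-.12)<.12)]; np.save("fence_pts.npy",f)
im=np.zeros((240,240),np.uint8)
for x,y,_ in f: im[int((.70-x)*1000),int((.24-y)*1000)]=255
cv2.imwrite("pics/fence.png",cv2.resize(im,None,fx=2,fy=2))
E
```

```text
top square_plate {'c': array([ 0.5384, -0.0694,  0.0236]), 'rect': array([ 5.406e+02, -6.960e+01,  1.003e+02,  1.001e+02,  4.000e-01]), 'z': array([0.0197, 0.0235, 0.0273]), 'n': 1208, 'conf': 0.93}
top rivet_box {'c': array([0.5542, 0.1063, 0.0338]), 'rect': array([554.8, 106.6,  87.4,  57.5,  70.4]), 'z': array([0.03  , 0.0338, 0.0374]), 'n': 647, 'conf': 0.91}
top turning_post {'c': array([0.477 , 0.0511, 0.0438]), 'rect': array([477. ,  51.1,  22.3,  21.5,  49.6]), 'z': array([0.0398, 0.0437, 0.0474]), 'n': 62, 'conf': 0.65}
top corner_fence {'c': array([0.6098, 0.1715, 0.0171]), 'rect': array([582.4, 144.3, 146.2, 156.9,  87.8]), 'z': array([0.0133, 0.017 , 0.0211]), 'n': 892, 'conf': 0.84}
top brass_tin {'c': array([0.3965, 0.136 , 0.0351]), 'rect': array([392.7, 133. ,  56. ,  53.5,   2.2]), 'z': array([0.0218, 0.037 , 0.0417]), 'n': 91, 'conf': 0.96}
top sheave {'c': array([ 0.6936, -0.0533,  0.0213]), 'rect': array([694.1, -53.8,  61.3,  60.6,   3.3]), 'z': array([0.0176, 0.0213, 0.0251]), 'n': 354, 'conf': 0.62}
top oil_can {'c': array([0.7222, 0.1831, 0.0442]), 'rect': arr
[... 685 characters left out ...]
ray([584.9, 144.3, 152.2, 158.1,  87.9]), 'z': array([0.0132, 0.0175, 0.0203]), 'n': 322, 'conf': 0.92}
scene brass_tin {'c': array([0.3935, 0.1328, 0.0305]), 'rect': array([388.8, 123.9,  88.1,  55.4,  66.4]), 'z': array([0.021 , 0.0306, 0.0393]), 'n': 204, 'conf': 0.73}
scene sheave {'c': array([ 0.6938, -0.0559,  0.0215]), 'rect': array([696.6, -53.9,  61.3,  69.4,   9.4]), 'z': array([0.0177, 0.0217, 0.0241]), 'n': 162, 'conf': 0.57}
scene oil_can {'c': array([0.7567, 0.2206, 0.0464]), 'rect': array([861.1, 371.7, 631.5,  69.9,  55.2]), 'z': array([0.0124, 0.0366, 0.1429]), 'n': 459, 'conf': 0.94}
bench z [-0.00400024 -0.00026024  0.00064088]
bench z [-0.00402159 -0.00072057  0.00232392]
```

View pics/fence.png

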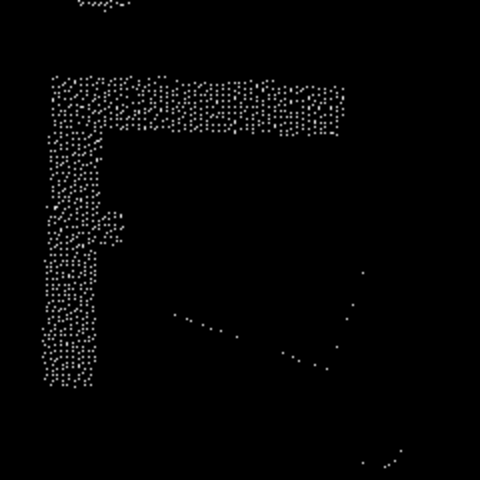

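The point map shows a clean L with the key stub at image (115,228), and the measured plate and box sizes match the given ones. Next I'll fit the fence, check that the drop spot is free, and move the box.

```bash
cat > fit.py <<'E'
from h import *
f=np.load("fence_pts.npy"); f=f[(f[:,0]<.68)]
def mid(a,b,lo,hi):
    X=[];M=[]
    for c in np.arange(lo,hi,.008):
        s=b[(a>=c)&(a<c+.008)]
        if len(s)>5: X.append(c+.004); M.append((s.min()+s.max())/2)
    return np.polyfit(X,M,1)
g=f[f[:,0]>.62]; k1=mid(g[:,1],g[:,0],.075,.18)         # x = k*y+c, leg at fence x=+13
g=f[(f[:,1]>.175)&(f[:,0]<.625)]; g=g[(g[:,0]<.57)|(g[:,0]>.597)]; k2=mid(g[:,0],g[:,1],.515,.62)
t1=-np.arctan(k1[0]); t2=np.arctan(k2[0]); t=(t1+t2)/2
A=np.array([[1,-k1[0]],[-k2[0],1]]); m=np.linalg.solve(A,[k1[1],k2[1]])  # midlines meet at (+13,+13)
c=m-R.from_euler('z',t).as_matrix()[:2,:2]@[.013,.013]
print("yaws",t1,t2,"corner",c); np.save("fence.npy",[c[0],c[1],t])
E
python3 fit.py
python3 - <<'E'
from h import *
d=np.load("top0.npz")["d"]; C=cloud("top",d)
for c in[(.52,.37),(.50,.35),(.54,.39)]:
    m=(abs(C[...,0]-c[0])<.06)&(abs(C[...,1]-c[1])<.08)&(d>0); print(c,m.sum(),np.percentile(C[m][:,2],[1,50,99,100]).round(4))
for yaw,p in[(70.4,(.5548,.1066)),(90,(.52,.37)),(0,(.58,.05)),(180,(.58,.05)),(90,(.52,.14)),(0,(.53,-.15)),(180,(.53,-.15)),(45,(.6,-.05)),(90,(.61,.1))]:
    q=env.inverse_kinematics([*p,.006],down(np.radians(yaw))); print(yaw,p,None if q is None else np.round(q,2))
E
```

```text
yaws -0.03931221413143867 -0.03492474412630174 corner [0.63578451 0.18877563]
(0.52, 0.37) 2393 [-0.0096 -0.0012  0.016   0.0247]
(0.5, 0.35) 2431 [-0.0092 -0.0011  0.0161  0.0247]
(0.54, 0.39) 2372 [-0.0096 -0.0013  0.015   0.0247]
70.4 (0.5548, 0.1066) [-0.41  0.82  0.28  1.91 -0.45  0.48 -0.16]
90 (0.52, 0.37) [-0.78  0.88  0.2   1.69 -0.28  0.6  -0.42]
0 (0.58, 0.05) [-0.48  0.9   0.56  1.86 -0.8   0.62 -0.98]
180 (0.58, 0.05) [-0.08  0.81 -0.09  1.85  0.13  0.48  1.31]
90 (0.52, 0.14) [-0.44  0.79  0.19  1.98 -0.35  0.41  0.02]
0 (0.53, -0.15) [-0.06  0.84  0.45  1.95 -0.72  0.52 -0.67]
180 (0.53, -0.15) [ 0.33  0.79 -0.16  1.94  0.27  0.44  1.54]
45 (0.6, -0.05) [-0.2   0.87  0.39  1.8  -0.56  0.58 -0.25]
90 (0.61, 0.1) [-0.35  0.86  0.23  1.75 -0.33  0.57  0.08]
```

Run:
```python
from h import *
d=np.load("top0.npz")["d"]; p=np.load("top0.npz")["p"]; C=cloud("top",d)
m=(abs(C[...,0]-.52)<.12)&(abs(C[...,1]-.36)<.12)&(d>0)&(C[...,2]>.011)
H,a,b=np.histogram2d(C[m][:,0],C[m][:,1],bins=[np.arange(.4,.65,.03),np.arange(.24,.49,.03)]); print(H.astype(int),a.round(2),b.round(2))
r,c=map(int,w2px("top",(.52,.37,0))); print(r,c)
cv2.imwrite("pics/drop.png",cv2.resize(p[max(r-70,0):r+70,max(c-70,0):c+70,::-1],None,fx=3,fy=3))
```

```text
[[ 0  0  0  0  0  1 11 26]
 [ 0  0  0  0  0  1  0  0]
 [ 0  0 22  7  0  0  0  0]
 [ 0  9  4 18  0  0  0  0]
 [ 0  0  0  0  0  0  0  0]
 [ 0  0  0  0  0  0  0  0]
 [ 0  0  0  0  0  0  0  0]
 [ 0  0  0  0  1  0  0  0]] [0.4  0.43 0.46 0.49 0.52 0.55 0.58 0.61 0.64] [0.24 0.27 0.3  0.33 0.36 0.39 0.42 0.45 0.48]
213 122
```

View pics/drop.png

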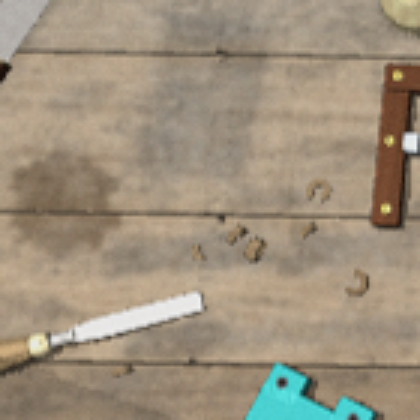

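The drop crop shows wood chips at crop (235,240), a chisel at (140,320) and bare bench at (150,130). I'll put the box at about (0.585, 0.40).

Run:
```python
from h import *
b=down(np.radians(70.4)); P=np.array([.5548,.1066])
env.gripper_to(.85)
env.move_pose([*P,.10],b)
env.move_straight([*P,.007],feed=.12,until_force=8)
print(env.state()["tcp_pos"])
env.gripper_to(0,25); s=env.state(); print(s["width"]*.094,s["grip_force"])
env.move_straight([*P,.08],feed=.15)
s=env.state(); print(s["width"]*.094,s["grip_force"],s["wrist_force"])
D=[.585,.405]; b2=down(np.radians(95))
env.move_pose([*D,.08],b2)
print(env.move_straight([*D,.0075],feed=.08,until_force=4),env.state()["tcp_pos"])
env.gripper_to(.85)
env.move_straight([*D,.1],feed=.25)
env.move_pose([.45,.25,.15],b2)
r=measure("top","rivet_box",(.028,.042)); r.pop("q"); print(r)
r=measure("top","square_plate",(.018,.03),(.545,-.073)); print(r["rect"],env.state()["time"])
```

```text
[0.55532873 0.10665996 0.00752379]
0.05502348804778252 25.000603795051575
0.05511735418498239 24.998488426208496 [-0.26765703 -0.27973363 -2.60846238]
True [0.58384406 0.40434025 0.00738642]Traceback (most recent call last):
  File "<stdin>", line 16, in <module>
AttributeError: 'NoneType' object has no attribute 'pop'
```

```bash
cat > stepA.py <<'E'
from h import *
y90=down(np.radians(90)); y0=down(0)
pd=env.get_image("scene"); r=measure("scene","rivet_box",(.028,.042),(.585,.405),pd); print("box",r and (r["c"],r["z"],r["conf"]))
env.move_straight([*env.state()["tcp_pos"][:2],.13],feed=.25) if env.state()["tcp_pos"][2]<.12 else 0
env.gripper_to(.6)
env.move_pose([.615,-.0696,.13],y90)
env.move_straight([.615,-.0696,.007],feed=.12,until_force=8)
env.move_straight([.563,-.0696,.007],feed=.05,until_force=25); print(env.state()["tcp_pos"],env.state()["wrist_force"])
env.move_straight([.600,-.0696,.007],feed=.15)
env.move_straight([.600,-.0696,.10],feed=.2)
env.move_pose([.45,-.15,.25],y0)
r=measure("top","square_plate",(.018,.03),(.51,-.073)); print(r and r["rect"],env.state()["time"])
r=measure("top","rivet_box",(.028,.042)); print("box",r and (r["rect"],r["z"]))
E
python3 stepA.py
```

```text
box (array([0.5805, 0.3988, 0.0341]), array([0.0294, 0.0343, 0.0371]), 0.76)
[ 0.60453447 -0.07032469  0.01867572] [1.27725334 0.07782237 1.93130601]
[ 5.228e+02 -5.560e+01  9.940e+01  7.190e+01  1.000e-01] 16.1167
box (array([581.3, 403.9,  58.3,  87.9,   5.5]), array([0.0297, 0.0334, 0.0378]))
```

Run:
```python
from h import *
s=env.state(); print(s["tcp_pos"],s["wrist_force"],s["width"])
a,d=env.get_image("top"); b,d2=env.get_image("scene")
C=cloud("top",d); 
cv2.imwrite("pics/a1.png",np.hstack([cv2.resize(a[110:310,150:390,::-1],(480,400)),cv2.resize(b[150:310,180:308,::-1],(320,400))]))
```

```text
[ 0.45011727 -0.14966666  0.24930326] [0.58410846 0.17741465 0.93367934] 0.5991432040432849
```

View pics/a1.png

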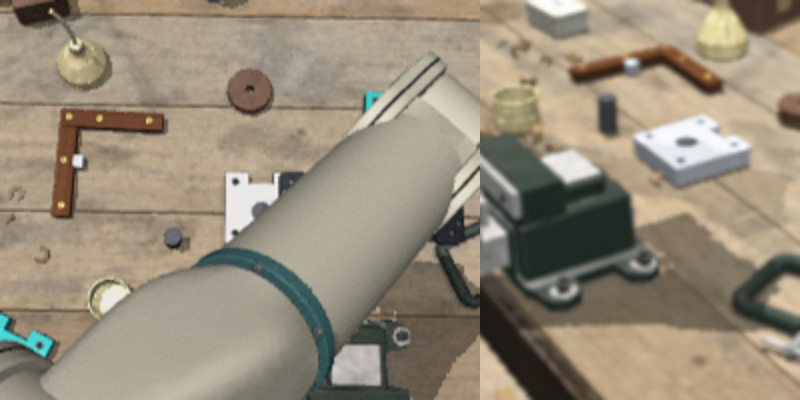

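The arm occludes much of the top view here, and the plate seems to have moved about 18 mm toward the robot. I'll park on the left for clear looks and log the motion.

```bash
cat >> h.py <<'E'
import time as _t
def look(near,n="top"):
    for k in range(2):
        pd=env.get_image(n); r=measure(n,"square_plate",(.018,.032),near,pd)
        if r is None: continue
        q=r["q"]
        # outline fit: square with notch; angle from rect, sides from 1..99.5 percentiles
        x,y,a,b,t=r["rect"]; t=np.radians(t); t=(t+np.pi/4)%(np.pi/2)-np.pi/4
        return np.array([x/1000,y/1000]),t,(a,b)
def S(*a):
    s=env.state(); print(*a,"tcp",s["tcp_pos"].round(4),"F",s["wrist_force"].round(1),"t",round(s["time"],1),flush=True); return s
E
python3 - <<'E'
from h import *
env.move_pose([.45,.25,.2],down(np.radians(90)))
print(look((.52,-.07))); S()
E
```

```text
(array([ 0.5217, -0.0694]), np.float64(-0.006981317007977328), (np.float64(99.9), np.float64(100.7)))
tcp [0.4508 0.2484 0.2003] F [-0.8 -0.1  0. ] t 17.9
```

Run:
```python
from h import *
b,d=env.get_image("scene"); s=env.state(); r,c=map(int,w2px("scene",s["tcp_pos"])); print(r,c)
cv2.imwrite("pics/grip.png",cv2.resize(b[max(r-75,0):r+25,c-60:c+60,::-1],None,fx=5,fy=5,interpolation=cv2.INTER_CUBIC))
# top camera: points of fingers just above the tip
for n in("scene","top"):
    a,d=env.get_image(n); C=cloud(n,d); q=C[(d>0)&(np.linalg.norm(C[...,:2]-s["tcp_pos"][:2],axis=-1)<.1)&(C[...,2]>.15)]
    for z in np.arange(.19,.34,.015):
        k=q[(q[:,2]>z)&(q[:,2]<z+.015)]
        if len(k): print(n,round(z-.2,3),len(k),(k.min(0)-s["tcp_pos"])[:2].round(3),(k.max(0)-s["tcp_pos"])[:2].round(3))
```

```text
124 190
scene -0.01 9 [-0.035 -0.011] [0.031 0.013]
scene 0.005 49 [-0.041 -0.015] [0.04  0.009]
scene 0.02 50 [-0.042 -0.016] [0.04  0.008]
scene 0.035 52 [-0.043 -0.02 ] [0.04 0.01]
scene 0.05 56 [-0.042 -0.015] [0.04 0.01]
scene 0.065 58 [-0.042 -0.012] [0.042 0.011]
scene 0.08 54 [-0.05  -0.016] [0.049 0.017]
scene 0.095 154 [-0.083 -0.039] [0.08  0.039]
scene 0.11 311 [-0.087 -0.041] [0.088 0.032]
scene 0.125 307 [-0.09  -0.039] [0.086 0.033]
scene 0.14 213 [-0.087 -0.037] [0.088 0.032]
top -0.01 4 [ 0.027 -0.009] [0.027 0.005]
top 0.005 10 [ 0.027 -0.011] [0.037 0.003]
top 0.02 3 [ 0.027 -0.011] [ 0.037 -0.   ]
top 0.035 2 [ 0.027 -0.005] [ 0.027 -0.002]
top 0.05 2 [ 0.027 -0.009] [ 0.028 -0.008]
top 0.065 3 [ 0.029 -0.011] [ 0.033 -0.01 ]
top 0.095 42 [-0.081 -0.035] [0.078 0.034]
top 0.11 345 [-0.086 -0.035] [0.084 0.033]
top 0.125 779 [-0.09  -0.035] [0.086 0.034]
top 0.14 455 [-0.09  -0.035] [0.085 0.033]
```

View pics/grip.png

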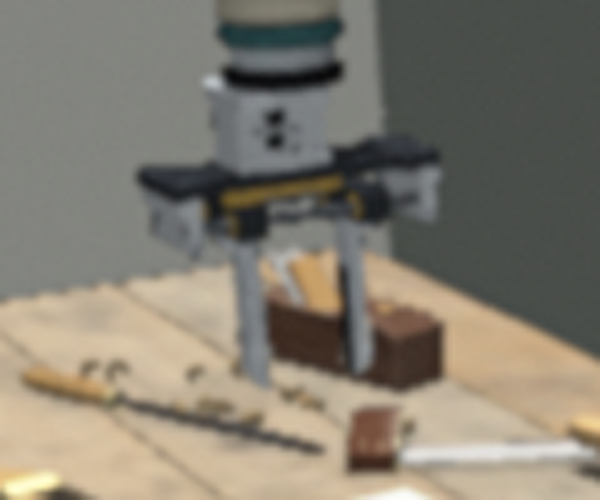

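The gripper crop shows the fingers, at (255,310) and (355,290), spread along world x. My yaw was therefore 90° off for that push, and no harm was done. I'll redo it with the right yaw, then push left to the post.

```bash
cat > stepB.py <<'E'
from h import *
y180=down(np.pi); y90=down(np.pi/2)
env.move_pose([.605,-.0694,.10],y180)
env.move_straight([.605,-.0694,.007],feed=.12); S("down")
env.move_straight([.565,-.0694,.007],feed=.06,until_force=25); S("pushed")
env.move_straight([.590,-.0694,.007],feed=.15)
env.move_straight([.590,-.0694,.09],feed=.2)
env.move_pose([.512,-.16,.09],y90)
env.move_straight([.512,-.16,.007],feed=.12); S("down")
env.move_straight([.512,-.085,.007],feed=.08,until_force=20); S("left")
print(env.move_straight([.512,-.055,.007],feed=.03,until_force=8)); S("post?")
print(look((.505,-.02),"scene"))
E
python3 stepB.py
```

```text
down tcp [ 0.6056 -0.0694  0.0076] F [ 0.7 -0.2  0.9] t 20.6
pushed tcp [ 0.565  -0.0695  0.0072] F [1.  0.4 1.5] t 21.4
down tcp [ 0.5124 -0.1602  0.0074] F [ 0.4 -0.4  0.9] t 24.1
left tcp [ 0.5123 -0.0847  0.007 ] F [ 0.8 -2.6  1.8] t 25.2
True
post? tcp [ 0.5121 -0.0691  0.0069] F [ 0.2 -1.1  0.1] t 25.8
(array([ 0.505, -0.013]), np.float64(-0.003490658503988442), (np.float64(135.3), np.float64(101.0)))
```

```bash
cat > stepC.py <<'E'
from h import *
import sys
a0,a1=map(float,sys.argv[1:3]); post=np.array([.477,.0511]); L=.1198; s=.035
for th in np.arange(a0,a1+.1,6):
    t=np.radians(th); n=np.array([np.sin(t),-np.cos(t)]); e=np.array([np.cos(t),np.sin(t)])
    p=post+n*L+e*s
    hit=env.move_straight([*p,.007],down(np.pi/2+t),feed=.06,until_force=30); st=S(round(th),hit); f=st["wrist_force"][:2]; print("   Fn %.1f Fe %.1f"%(f@n,f@e))
    if hit: break
print(look((.53,.03),"scene"))
E
python3 stepC.py 6 42
```

```text
6 False tcp [ 0.525  -0.0649  0.0069] F [ 1.9 -4.3 -2.4] t 26.3
   Fn 4.4 Fe 1.5
12 False tcp [ 0.5368 -0.0597  0.007 ] F [ 1.5 -4.7 -2.7] t 26.7
   Fn 4.9 Fe 0.5
18 False tcp [ 0.5483 -0.0532  0.0072] F [ 2.8 -5.6 -2.9] t 27.0
   Fn 6.2 Fe 0.9
24 False tcp [ 0.5592 -0.0454  0.0073] F [ 2.7 -5.5 -1.7] t 27.4
   Fn 6.1 Fe 0.2
30 False tcp [ 0.5691 -0.0366  0.0074] F [ 4.1 -5.8 -2.2] t 27.8
   Fn 7.1 Fe 0.6
36 False tcp [ 0.5782 -0.0268  0.0075] F [ 3.7 -5.8 -2.1] t 28.1
   Fn 6.9 Fe -0.4
42 False tcp [ 0.5863 -0.016   0.0077] F [ 5.2 -5.3 -2.6] t 28.5
   Fn 7.4 Fe 0.3
(array([0.5353, 0.0205]), np.float64(-0.7644542123735163), (np.float64(109.2), np.float64(116.3)))
```

```bash
python3 stepC.py 48 84
python3 - <<'E'
from h import *
t=np.radians(84); n=np.array([np.sin(t),-np.cos(t)])
p=env.state()["tcp_pos"]; q=p[:2]+.008*n
env.move_straight([*q,.007],feed=.1); env.move_straight([*q,.1],feed=.25)
env.move_pose([.42,.3,.15],down(np.pi/2)); print(look((.55,.08))); S()
E
```

```text
48 False tcp [ 0.5931 -0.0044  0.0078] F [ 6.6 -4.8 -2.6] t 29.0
   Fn 8.1 Fe 0.9
54 False tcp [0.5988 0.0079 0.0081] F [ 7.3 -4.6 -2.2] t 29.3
   Fn 8.6 Fe 0.6
60 False tcp [0.6032 0.0207 0.0082] F [ 8.1 -4.8 -3.2] t 29.7
   Fn 9.5 Fe -0.1
66 False tcp [0.6061 0.034  0.0083] F [ 9.8 -3.4 -2.7] t 30.1
   Fn 10.4 Fe 0.9
72 False tcp [0.6077 0.0476 0.0085] F [ 8.9 -3.4 -2.3] t 30.4
   Fn 9.5 Fe -0.5
78 False tcp [0.6079 0.0613 0.0087] F [11.2 -2.7 -3. ] t 30.8
   Fn 11.5 Fe -0.3
84 False tcp [0.6066 0.075  0.0088] F [11.2 -2.2 -2.5] t 31.2
   Fn 11.4 Fe -1.0
(array([0.5457, 0.0617]), np.float64(0.07504915783575616), (np.float64(125.5), np.float64(104.3)))
(array([0.5384, 0.0614]), np.float64(0.09948376736367681), (np.float64(101.3), np.float64(99.9)))
tcp [0.4206 0.2992 0.1497] F [ 0.4  0.3 -0.4] t 33.6
```

Run:
```python
from h import *
a,d=env.get_image("top")
cv2.imwrite("pics/c1.png",cv2.resize(a[125:275,170:320,::-1],None,fx=4,fy=4,interpolation=cv2.INTER_CUBIC))
```

```text
(no output)
```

View pics/c1.png

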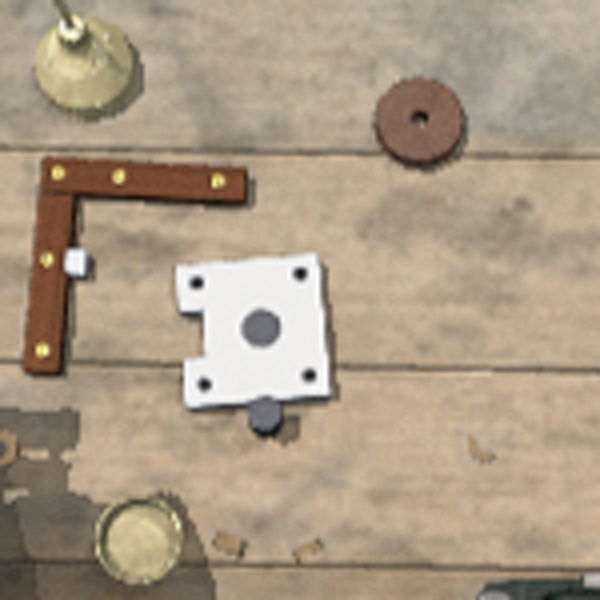

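Crop c1 shows the plate at (260,328) with its notch facing left toward the key at (78,262), and the post at (265,415) touching its rear edge. It is over-rotated by about 8°. Two-finger pushes should square it up: left to near the key, forward to the leg, then left until home.

```bash
cat > stepD.py <<'E'
from h import *
cx,cy,t=np.load("fence.npy"); Rf=R.from_euler('z',t).as_matrix()[:2,:2]
W=lambda x,y,z: [*(np.array([cx,cy])+Rf@[x,y]),z]
F=lambda p: Rf.T@(np.array(p)[:2]-[cx,cy])
def push(a,b,yaw,op,force,feed=.05,back=.012,zup=.09,end_up=True):
    env.gripper_to(op); q=down(t+yaw)
    env.move_pose(W(*a,zup),q); env.move_straight(W(*a,.007),feed=.15)
    hit=env.move_straight(W(*b,.007),feed=feed,until_force=force)
    s=S("hit" if hit else "end"); print("   fence",F(s["tcp_pos"]).round(4))
    c=F(s["tcp_pos"]); u=np.subtract(a,b); c=c+u/np.linalg.norm(u)*back
    env.move_straight(W(*c,.007),feed=.1); env.move_straight(W(*c,zup),feed=.25)
def see(near):
    env.move_pose([.40,.33,.15],down(np.pi/2)); r=look(near); 
    if r: print("plate fence",F(r[0]).round(4),"dyaw",round(r[1]-t,4),r[2]); return F(r[0]),r[1]-t
    print("no plate")
E
python3 - <<'E'
from stepD import *
c=F([.5384,.0614]); print(c)
push((c[0],-.215),(c[0],-.128),np.pi/2,.6,20)
see((.545,.12)); S()
E
```

```text
[-0.09259053 -0.13090182]
end tcp [0.5384 0.0645 0.007 ] F [-0.2 -2.2 -1.2] t 37.8
   fence [-0.0927 -0.1279]
plate fence [-0.0854 -0.0698] dyaw -0.003 (np.float64(100.5), np.float64(100.5))
tcp [0.4011 0.3284 0.1498] F [-0.4 -0.4 -0.3] t 39.8
```

Now it is square and at fence (-85, -70) mm. Next are the forward push and the final left push.

Run:
```python
from stepD import *
push((-.165,-.070),(-.104,-.070),np.pi,.45,12,feed=.04)
r=see((.583,.12))
if r and abs(r[0][0]+.05)<.006 and abs(r[1])<.08:
    push((-.05,-.160),(-.05,-.104),np.pi/2,.6,12,feed=.04)
    see((.583,.14))
S()
```

```text
end tcp [0.5253 0.1225 0.0065] F [-7.  -0.1  5. ] t 44.0
   fence [-0.108  -0.0704]
plate fence [-0.0473 -0.0694] dyaw -0.003 (np.float64(101.8), np.float64(107.3))
end tcp [0.5819 0.0832 0.007 ] F [ 0.1 -8.2  0.1] t 50.4
   fence [-0.0499 -0.1075]
plate fence [-0.0474 -0.049 ] dyaw 0.0057 (np.float64(109.2), np.float64(108.1))
tcp [0.4012 0.3286 0.1498] F [ 0.3 -0.   0.1] t 52.5
```

Run:
```python
from h import *
a,d=env.get_image("top")
cv2.imwrite("pics/d1.png",cv2.resize(a[150:250,170:270,::-1],None,fx=6,fy=6,interpolation=cv2.INTER_CUBIC))
r=env.trace("top","rivet_box"); print([(x["confidence"],x["bbox"]) for x in r[:1]])
```

```text
[(0.6, [91.0, 181.0, 123.5, 201.1])]
```

View pics/d1.png

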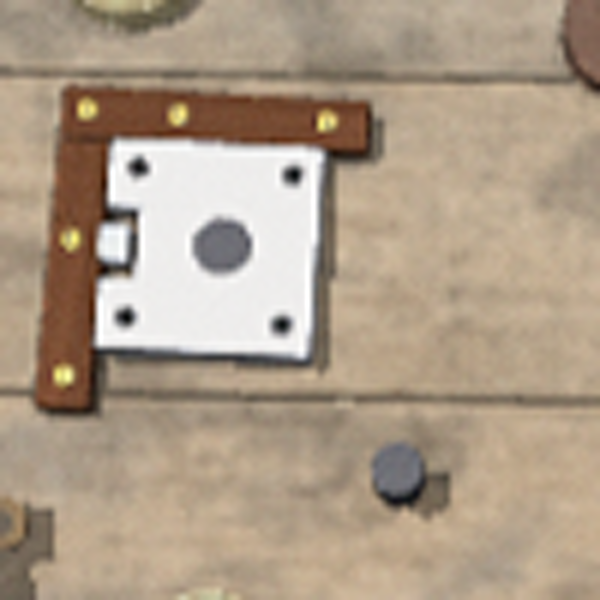

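Crop d1 shows the plate at (215,248) flush against both legs, with the notch over the key at (115,240) and no visible gap. The box is upright, clear of the fence at top px (191,107).

```bash
python3 -c "
from rig import env
print(env.sign_off(), env.state()['time'])"
```

```text
the job is handed in; nothing more can be done
the job is handed in; nothing more can be done
```

The job is handed in, at about 53 s of the 72 s allowed: the cardboard box stands upright about 22 cm from the fence corner, and the last picture shows the plate, turned about the post, flush against both legs with its notch over the key (no verdict came back).

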